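# Clear, load and stroke the lever marking press

## Task

Clear the stray sleeve off the press bed and stand it upright in the grey bin beside the other two, and push the flat aluminium blank flush home against both the back fence and the end stop, under the ram. Only then swing the red lever handle all the way down to its stop and guide it back up to rest, without letting it snap back by itself. Leave the blank home and do not disturb the other things on the bench.

Things in the scene. Friction and masses are not known exactly. Their poses are not given: they have to be found in the camera images.
- press: green hand-lever marking press, fixed to the bench (place and yaw vary). Origin at bench level; x runs from its open front to its back, y along the bed, z up. Its grey bed spans x -140..160, y -130..180 mm, top 30 mm above the bench. Below the head a column stands behind the fence, x 77..147, y -90..-10 mm
- fence (a point): steel back fence of the press: middle of its front face (press frame 60, 35, 37 mm). The face looks to -x, spans y -90..160 mm and stands 14 mm above the bed; axes as press
- end_stop (a point): steel end stop of the press: middle of its face (press frame 10, -90, 37 mm). The face looks to +y, spans x -40..60 mm and stands 14 mm above the bed; axes as press
- head (a point): green head overhanging the bed, 157 x 70 x 100 mm: middle of its front face (press frame -10, -50, 145 mm); the head spans press x -10..147, y -85..-15, z 95..195 mm. The steel ram (28 mm diameter) hangs from it at x 18, y -50, its lower end 82 mm above the bench, 52 mm with the lever down
- press_home (a point): point on the bed top where the blank's origin lies when it is home (press frame 18, -15, 30 mm); axes as press
- lever (a joint): angle of the sprung lever, rad: 0 is up (at rest), 1.0 is down at its stop; a spring returns it. About 4 N on the handle starts it, 12 N at the stop
- lever_grip (a point): middle of the red handle bar, 24 mm diameter, 110 mm long, parallel to the press's y; moves with the lever. 200 mm from the hinge axis on the front (-x) side: 0.5 rad above hinge level at rest, 0.5 rad below it at the stop. The steel arm joins the bar near its +y end, 60 mm from this point
- lever_hinge (a point): point on the lever's hinge axis (parallel to the press's y, 155 mm above the bench) in the plane of lever_grip
- blank: flat aluminium plate, 84 mm (its x) by 150 mm (its y) by 18 mm thick, 0.6 kg, lying on the press bed in front of the stray sleeve; too wide to grip well. Origin: centre of the underside. Two small dark dots mark its +y end; home, its axes are parallel to the press's
- sleeve: stray turned aluminium sleeve (solid), 44 mm diameter, 80 mm tall, 0.2 kg, standing on the press bed between blank and back fence. Origin: centre of the underside, z up its axis
- bin: grey open bin fixed on the bench, outside 200 mm (x) by 140 mm (y) by 45 mm tall, walls and floor 5 mm; two sleeves stand in its -x end, its +x end is free. Origin: centre of the underside
- bin_free (a point): inner floor of the bin in the middle of its free end (bin frame 40, 0, 5 mm)
- bin_sleeve1: sleeve like the stray one, standing in the bin; to be left alone
- bin_sleeve2: sleeve like the stray one, standing in the bin; to be left alone
- caliper: steel caliper with black slider, 200 x 60 x 14 mm, lying on the bench; bystander. Origin under the middle of its beam (along x)
- marker: red and black marker pen, 133 mm long, 18 mm thick, lying; bystander. Origin under its middle, x along it
- driver: yellow-handled screwdriver lying on the bench; bystander. x along it
- bottle: white bottle with blue cap, 64 mm diameter, 170 mm tall; bystander. Origin: centre of its underside
- pot: white pot with pens, 72 mm diameter, 100 mm tall, pens to 160 mm; bystander. Origin: centre of its underside
- can: blue can, 70 mm diameter, 120 mm tall; bystander. Origin: centre of its underside

How it is judged:
By the outcome, as a careful person would: the job done as asked, in the order asked, and still so for the second after the job is handed in, with the robot touching nothing.
It also fails if it takes over 72 s, if anything falls off the work surface, if the arm or the gripper's body presses on something with over 40 N, if the wrist force passes 120 N, or if a joint passes its speed limit or range.

## Robot

A 6-joint arm with a two-finger parallel gripper is mounted at the origin on the work surface. World frame = base frame: x ahead of the robot, y to its left, z up, the work surface at z = 0. Lengths are in m, angles in rad, forces in N, time in s.
With the tool pointing down it reaches from about 0.25 to 0.775 m from the base axis. Payload 4 kg.
Tool frame: the origin (TCP) lies midway between the tips of the shut fingers; the grasp point (between the pads) lies 19 mm behind it; z points along the fingers, y is the line along which they close (so a half turn about z gives the same grasp; the last joint's range is limited). The gripper opens to 94 mm and grips with 3 to 60 N. Pads are 16 mm wide; open, the fingers measure 119 mm over their backs; the gripper's body (75 mm by 177 mm) begins 78 mm behind the grasp point.
Start: joints at [1.242, 0.087, 1.371, -0, 1.684, -0.103], TCP at [0.123, 0.536, 0.206] pointing down, gripper open.
Joint ranges: [-3.1, 3.1], [-0.76, 2.03], [0.27, 2.55], [-1.08, 4.22], [0.17, 2.65], [-2.57, 2.57]. Speed limits (rad/s): [2.79, 2.79, 3.14, 3.14, 3.14, 3.14].

## Interface

Orientations are given as [roll, pitch, yaw] about the fixed x, y, z axes, in that order (R = Rz(yaw) Ry(pitch) Rx(roll)).
In Python, from bench import robot gives the robot as it stands. The module is installed in compiled form; this text tells all that it offers.
- The arm moves only by the tool arm_command, never from a script. Its argument "targets" is a list of rows, each a list of 4 numbers: the shift along the world's x, y, z as a fraction of full scale, then the turn about the world's z as a fraction of full scale. A call has 1 to 8 rows; each row is the pose to reach, as a shift and turn from the pose commanded when the call began; what a row does not reach only later rows make up. Full scale, the value 1, is 0.5 m for a shift and 120 degrees for a turn. A row lasts 1/12 s, in which the tool goes at most 41.7 mm and 7.16 degrees, less where a joint would pass 70% of its speed; a pose out of reach is approached as far as the arm can. A call with a number of a shift or a turn outside -1 to 1 is refused whole. A call with a gripper value outside its range is refused whole. "claw" is the closure, from 0 (fully open) to 1 (shut), set as the call begins (left out, the last holds). The fingers move at their own pace and stop on an object; the grip force is fixed at half the most. Time passes only in rows, so rows that repeat a pose let the fingers close. It gives the time, the measured TCP pose, the force, the opening and the grip force at its end, in the units of the state.
- robot.get_obs(): the state, without advancing time (a new reading comes with each control period).
- robot.snapshot(name): name is "scene" or "top" or "wrist"; returns the picture (420x560x3 uint8, red, green, blue); there is no depth.
- robot.camera_info(name): a dict with "vfov" (degrees; the focal length in pixels is half the picture's height over the tangent of half this angle, whatever the lens; pixels are square), "cx", "cy" (the principal point, pixels), "k1" (the pictures are not rectified: a ray, as slopes to the right and down, at radius r is drawn at 1 + k1 r^2 times it, then the intrinsics apply), "extrinsics" (4x4, takes a point from camera to world coordinates); the wrist camera has in their place "T_tool_cam" (4x4, takes a point from camera to tool coordinates, whose origin is the TCP and whose axes are the flange's). Camera axes: x right, y up, looking along -z (the intrinsics and any distortion apply to the point x, -y, -z); pixel columns grow to the right and rows downward; lengths in m; the calibration is good to about 2 mm. A picture is of the moment at which its call begins: read the wrist's pose just before it. camera_info takes no time and is no camera call.
- robot.close_job(): hands the job in; it is judged then, once.
The state is a dict: "time": time; "joint_positions": joint angles; "qvel": joint speeds; "joint_torque": joint torques, N m; "tool_pos": TCP position; "ee_rot": TCP orientation; "wrist_force": force on the tool from outside, world axes, zero at the start; "wrist_torque": the same for the moment, N m; "width": finger opening in m; "finger_force": force on a finger pad.
Only numpy, scipy, OpenCV 4.12 (cv2) and the standard library are available. Lean on these libraries where they do the work, as an engineer would, in place of code of your own. Each camera call takes 0.05 s, during which the arm holds its last target. There are 200 camera calls.

## Working session

There is one attempt and no reset: what is moved stays moved. The work goes in short steps, Python scripts to look and compute and a tool call to move; the robot and the scene stay as the last step left them, time stands still between calls to the robot, and variables do not carry over. Pictures are saved under pics/ and viewed, at most 10 in all, crops included, and the job is handed in when it is done.

Besides the shell and the picture viewer there is one more tool, called after ">>>" as name([rows], argument=value, ...), one row to a line, values as JSON. arm_command: Moves the arm, as the interface text tells. Shift numbers are shares of 0.5 m and turn numbers shares of 120 degrees, none past 1 either way. Its arguments: {"type":"object","properties":{"targets":{"type":"array"},"claw":{"type":"number"}},"required":["targets"]}

```bash
mkdir -p pics; cat > h.py <<'E'
import numpy as np, cv2
from bench import robot
from scipy.spatial.transform import Rotation as Rn
def K(ci,shape=(420,560)):
    return shape[0]/2/np.tan(np.radians(ci['vfov'])/2)
def cam(name):
    ci=robot.camera_info(name)
    if 'extrinsics' in ci: return ci,np.array(ci['extrinsics'])
    o=robot.get_obs(); T=np.eye(4); r=np.array(o['ee_rot'])
    T[:3,:3]=r if r.shape==(3,3) else Rn.from_euler('xyz',r).as_matrix()
    T[:3,3]=o['tool_pos']; return ci,T@np.array(ci['T_tool_cam'])
def snap(name,fn):
    c=cam(name); im=robot.snapshot(name); cv2.imwrite(fn,im[:,:,::-1]); np.savez(fn+'.npz',T=c[1],f=K(c[0]),c=[c[0]['cx'],c[0]['cy']],k=c[0]['k1']); return im
def ray(fn,uv):
    d=np.load(fn+'.npz'); p=(np.array(uv,float)-d['c'])/d['f']; q=p.copy()
    for _ in range(20): q=p/(1+d['k']*(q@q))
    v=d['T'][:3,:3]@np.array([q[0],-q[1],-1]); return d['T'][:3,3],v
def onz(fn,uv,z):
    o,v=ray(fn,uv); return o+v*(z-o[2])/v[2]
def proj(fn,P):
    d=np.load(fn+'.npz'); p=np.linalg.inv(d['T'])@np.append(P,1); q=np.array([p[0],-p[1]])/-p[2]
    return q*(1+d['k']*(q@q))*d['f']+d['c']
def tri(a,ua,b,ub):
    o1,v1=ray(a,ua);o2,v2=ray(b,ub); s=np.linalg.lstsq(np.c_[v1,-v2],o2-o1,rcond=None)[0]
    A=o1+s[0]*v1;B=o2+s[1]*v2; return (A+B)/2,np.linalg.norm(A-B)
E
python3 - <<'E'
from h import *
print(robot.get_obs())
for n in('scene','top'):
    snap(n,f'pics/{n}0.png'); print(n,robot.camera_info(n))
print(robot.camera_info('wrist'))
E
```

```text
{'time': 0.0, 'joint_positions': array([ 1.24187595e+00,  8.79426428e-02,  1.37223632e+00,  5.56298843e-07,
        1.68359252e+00, -1.03088727e-01]), 'qvel': array([-1.15993657e-04, -2.73918059e-05, -6.29585682e-04, -1.07711730e-03,
        4.77386124e-04,  1.11387429e-03]), 'joint_torque': array([ 4.96501216e-04, -3.40166008e+01, -3.02435374e+01,  7.17982161e-02,
        3.27567011e-02, -1.67109365e-04]), 'tool_pos': array([0.12297599, 0.53551748, 0.20432003]), 'ee_rot': array([-3.13942545e+00, -2.24764936e-04,  2.91576082e+00]), 'wrist_force': array([ 1.79564663,  0.06857029, -0.73079546]), 'wrist_torque': array([ 0.03547426, -0.00309525, -0.01328905]), 'finger_force': 0.0, 'width': 0.09391666837792245}
scene {'vfov': 52.14039565528499, 'cx': 281.9581654744822, 'cy': 213.18950382145945, 'k1': -0.10327768394315247, 'extrinsics': array([[ 0.6253237 , -0.46701513,  0.62519368,  1.35839394],
       [ 0.78018439,  0.39140027, -0.48797351, -0.64591063],
       [-0.01680996,  0.79290775,  0.60910978,  0.96206777],
       [ 0.        ,  0.        ,  0.        ,  1.        ]])}
top {'vfov': 44.266591160904746, 'cx': 282.7883265947686, 'cy': 212.45280501367566, 'k1': -0.09650710464477051, 'extrinsics': array([[ 0.01338407,  0.9741587 , -0.22546773,  0.23882353],
       [-0.99990677,  0.01242913, -0.00565436, -0.03097677],
       [-0.00270588,  0.22552238,  0.97423423,  1.47870975],
       [ 0.        ,  0.        ,  0.        ,  1.        ]])}
{'vfov': 68.20731583756609, 'cx': 269.64802295243425, 'cy': 208.11386372509398, 'k1': -0.049651631377052176, 'T_tool_cam': array([[ 2.00051171e-03,  9.71549424e-01,  2.36828449e-01,
         6.69433818e-02],
       [ 9.99997916e-01, -1.84706769e-03, -8.69785666e-04,
         8.61980022e-05],
       [-4.07601587e-04,  2.36829695e-01, -9.71551095e-01,
        -1.78544449e-01],
       [ 0.00000000e+00,  0.00000000e+00,  0.00000000e+00,
         1.00000000e+00]])}
```

View pics/top0.png

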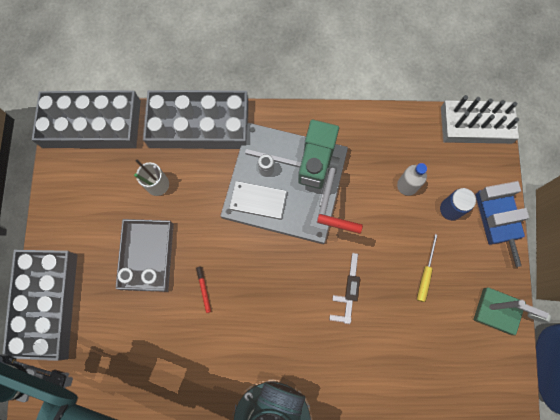

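View pics/scene0.png

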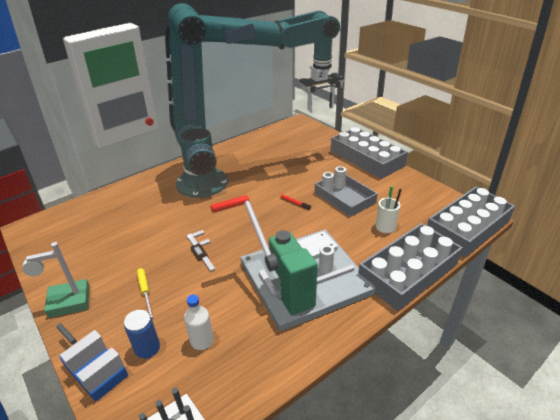

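Top view: the press bed is at about (285,185), with the sleeve at (266,162), the blank at (257,200), the red handle at (340,224) and the bin at (145,256). I'll zoom in on these.

```bash
python3 - <<'E'
import cv2
a=cv2.imread('pics/top0.png')[110:260,210:380]
cv2.imwrite('pics/z1.png',cv2.resize(a,None,fx=4,fy=4,interpolation=cv2.INTER_CUBIC)[:600,:800])
E
```

```text
(no output)
```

View pics/z1.png

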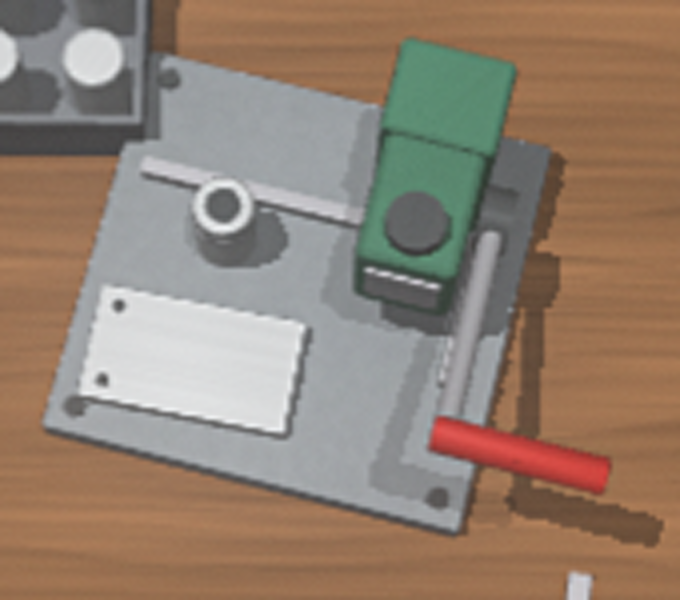

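The zoom shows the bed corners at crop (45,428), (462,532) and (548,145). The blank's corners are at (102,288), (306,325), (285,434) and (80,397). The sleeve's top is at (222,206) and the handle runs from (435,435) to (607,475).

```bash
cat >> h.py <<'E'
def cr(u,v): return np.array([u/4+210-.4,v/4+110-.4])
E
python3 - <<'E'
from h import *
t='pics/top0.png'; s='pics/scene0.png'
# bed fit at z=.03
P=[onz(t,cr(*p),.03)[:2] for p in [(45,428),(462,532),(548,145)]]
L=np.array([[-.14,.18],[-.14,-.13],[.16,-.13]])
A=np.array(P);ca=A.mean(0);cl=L.mean(0)
H=(L-cl).T@(A-ca); yaw=np.arctan2(H[0,1]-H[1,0],H[0,0]+H[1,1]); R=np.array([[np.cos(yaw),-np.sin(yaw)],[np.sin(yaw),np.cos(yaw)]])
o=ca-R@cl; print('press',o,np.degrees(yaw),'resid',(A-(L@R.T+o))*1e3)
def loc(p):return R.T@(np.array(p)-o)
b=[onz(t,cr(*p),.048)[:2] for p in [(102,288),(306,325),(285,434),(80,397)]]
print('blank corners press',[np.round(loc(x)*1e3) for x in b],np.round(np.mean(b,0),4),'press',loc(np.mean(b,0)))
print('sides',[np.linalg.norm(b[i]-b[(i+1)%4]) for i in range(4)])
e=b[0]-b[1];print('blank y dir yaw',np.degrees(np.arctan2(e[1],e[0]))-90)
e=b[3]-b[2];print(np.degrees(np.arctan2(e[1],e[0]))-90)
sl=onz(t,cr(222,206),.11)[:2];print('sleeve',sl,loc(sl)*1e3)
for p in [(143,165),(362,222)]: print('fence top',loc(onz(t,cr(*p),.044)[:2])*1e3)
zg=.155+.2*np.sin(.5)
for p in [(433,437),(607,476)]: print('handle',onz(t,cr(*p),zg)[:2],loc(onz(t,cr(*p),zg)[:2])*1e3)
# bin: rim corners mask
im=cv2.imread(t)
for p in [(122,221),(169,222),(166,291),(117,289)]: print('bin rim rough',onz(t,p,.045)[:2])
for p in [(125,275),(149,276)]: print('binsl',onz(t,p,.085)[:2])
for n,p,z in [('can',(461,198),.12),('bottle',(421,168),.17),('pot',(149,172),.1),('caliper',(352,290),.01)]: print(n,onz(t,p,z)[:2])
a=im[210:300,100:180]; c=im[235:325,320:400]
cv2.imwrite('pics/z2.png',cv2.resize(a,None,fx=6,fy=6,interpolation=cv2.INTER_CUBIC))
E
```

```text
press [ 0.65406448 -0.04912111] -13.02718776308296 resid [[ 1.32424432 -2.18365148]
 [-0.72159175  0.15376303]
 [-0.60265258  2.02988845]]
blank corners press [array([-32., 162.]), array([-24.,  13.]), array([-105.,    8.]), array([-114.,  157.])] [0.6063 0.0492] press [-0.06865776  0.08501872]
sides [np.float64(0.14987070586200946), np.float64(0.08152795651924014), np.float64(0.14871889433578347), np.float64(0.08211381383168138)]
blank y dir yaw -9.949113890400753
-9.727330543834384
sleeve [0.70192789 0.0282549 ] [29.18996251 86.17365503]
fence top [ 67.3121997  158.25091616]
fence top [62.6514888  -8.20786387]
handle [ 0.50808348 -0.10942133] [-128.63144484  -91.65435773]
handle [ 0.48517392 -0.21512705] [-127.12389926 -199.80366946]
bin rim rough [0.53957214 0.43831142]
bin rim rough [0.53852559 0.30163174]
bin rim rough [0.34282044 0.2983569 ]
bin rim rough [0.34540894 0.43717598]
binsl [0.38090672 0.40481963]
binsl [0.37950935 0.33824747]
can [ 0.60029775 -0.51240265]
bottle [ 0.6684046  -0.39127221]
pot [0.66993861 0.35506876]
caliper [ 0.35586417 -0.22142947]
```

View pics/z2.png

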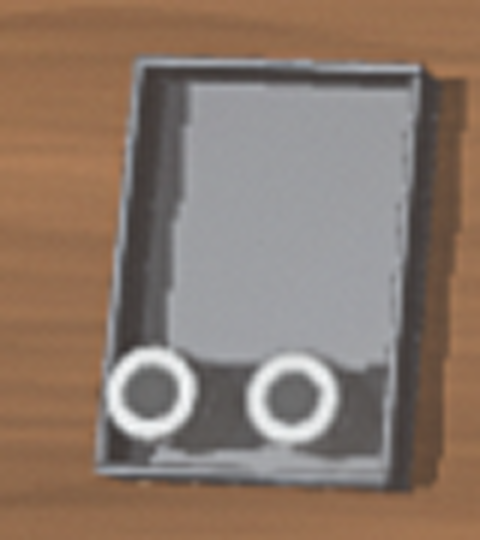

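The bin's free-end centre comes out near (0.482, 0.370) with yaw about 0. The bed residuals are about 2 mm and the blank sides measure 150 x 82 mm, so the numbers agree with the given sizes. Next I move above the sleeve.

>>> arm_command([
  [0.58,-0.5,0.0,-0.4],
  [0.58,-0.5,0.0,-0.4],
  [0.58,-0.5,0.0,-0.4],
  [0.58,-0.5,0.0,-0.4],
  [0.58,-0.5,0.0,-0.4],
  [0.58,-0.5,0.0,-0.4],
  [0.58,-0.5,0.0,-0.4],
  [0.58,-0.5,0.0,-0.4],
])

```text
time: 0.77
tool_pos: [0.3766, 0.3167, 0.2051]
ee_rot: [-3.141, -0.0, 2.075]
wrist_force: [1.0, 0.0, -0.3]
width: 0.0941
finger_force: 0.0
```

>>> arm_command([
  [0.4,-0.6,0.0,-0.35],
  [0.4,-0.6,0.0,-0.35],
  [0.4,-0.6,0.0,-0.35],
  [0.4,-0.6,0.0,-0.35],
  [0.4,-0.6,0.0,-0.35],
  [0.4,-0.6,0.0,-0.35],
  [0.4,-0.6,0.0,-0.35],
  [0.4,-0.6,0.0,-0.35],
])

```text
time: 1.43
tool_pos: [0.561, 0.0391, 0.205]
ee_rot: [-3.141, -0.0, 1.345]
wrist_force: [1.2, 0.4, 0.3]
width: 0.094
finger_force: 0.0
```

```bash
python3 - <<'E'
from h import *
o=robot.get_obs();print(o['time'],o['tool_pos'],o['ee_rot'])
snap('wrist','pics/w1.png')
E
```

```text
1.4333 [0.56100766 0.03910082 0.20496312] [-3.14079460e+00 -7.31387490e-06  1.34453051e+00]
```

View pics/w1.png

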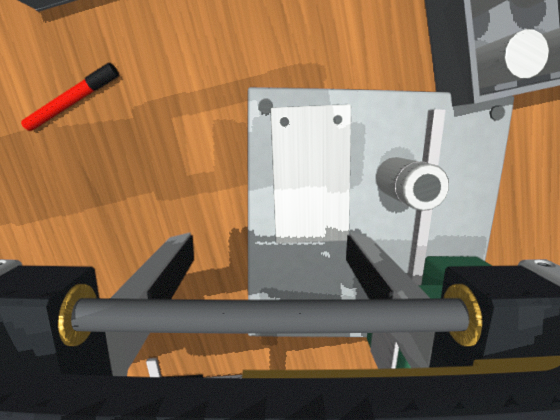

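The wrist view shows the sleeve's top ring at (424,187), the bed's front-left corner at (249,88) with its front edge running down to about (249,225), the blank's +y corners at (272,108) and (350,105), and the fence.

```bash
python3 - <<'E'
from h import *
w='pics/w1.png';im=cv2.imread(w);g=cv2.cvtColor(im,cv2.COLOR_BGR2GRAY);hsv=cv2.cvtColor(im,cv2.COLOR_BGR2HSV)
print('sleeve',onz(w,(424,187),.11), 'calib check top', tri(w,(424,187),'pics/top0.png',cr(222,206)))
print('corner',onz(w,(249,88),.03),'top said',onz('pics/top0.png',cr(45,428),.03))
# front edge: bed = low saturation, first col right of 235
pts=[]
for r in range(100,225,4):
    s=hsv[r,235:262,1].astype(int); c=np.argmax(np.abs(np.diff(s)));pts.append((235+c+1,r))
Q=np.array([onz(w,p,.03)[:2] for p in pts]);d=Q[0]-Q[-1];m=np.polyfit(Q[:,1],Q[:,0],1)
print('yaw front edge',-np.degrees(np.arctan(m[0])),pts[0],pts[-1])
# blank edges
for zz,c0,c1 in((.048,258,290),(.048,335,365)):
    pb=[]
    for r in range(112,225,4):
        s=g[r,c0:c1].astype(int);k=np.diff(s);c=np.argmax(k) if c0<300 else np.argmin(k);pb.append((c0+c+1,r))
    Q=np.array([onz(w,p,zz)[:2] for p in pb]);m=np.polyfit(Q[:,1],Q[:,0],1);print('blank edge yaw',-np.degrees(np.arctan(m[0])),Q[0],np.std(Q[:,0]-np.polyval(m,Q[:,1])))
for p in [(272,107),(350,105)]: print(onz(w,p,.048))
for p in [(429,110),(415,275)]: print('fence',onz(w,p,.044))
E
```

```text
sleeve [0.70327174 0.02876541 0.11      ] calib check top (array([0.70272401, 0.02850416, 0.10965584]), np.float64(0.0013641722786018674))
corner [0.56642056 0.15674903 0.03      ] top said [0.55956629 0.15562049 0.03      ]
yaw front edge -13.73806259337778 (np.int64(248), 100) (np.int64(248), 224)
blank edge yaw -12.813667191676663 [0.58371133 0.12590131] 0.004313478693075459
blank edge yaw -9.393373952406291 [0.66515438 0.10766611] 0.002778868643650641
[0.58583162 0.13055511 0.048     ]
[0.66532941 0.11482266 0.048     ]
fence [0.74849419 0.09206088 0.044     ]
fence [ 0.71167701 -0.09490949  0.044     ]
```

>>> arm_command([
  [0.16,-0.02,0.0,0.0],
  [0.284,-0.021,0.0,0.0],
  [0.284,-0.021,0.0,0.0],
  [0.284,-0.021,0.0,0.0],
  [0.284,-0.021,0.0,0.0],
  [0.284,-0.021,0.0,0.0],
])

```text
time: 1.98
tool_pos: [0.7022, 0.0307, 0.2034]
ee_rot: [-3.138, 0.001, 1.345]
wrist_force: [-0.0, 0.8, 0.0]
width: 0.094
finger_force: 0.0
```

>>> arm_command([
  [0.0,-0.004,-0.08,0.0],
  [0.0,-0.004,-0.16,0.0],
  [0.0,-0.004,-0.22,0.0],
  [0.0,-0.004,-0.26,0.0],
  [0.0,-0.004,-0.26,0.0],
  [0.0,-0.004,-0.26,0.0],
])

```text
time: 2.48
tool_pos: [0.7005, 0.029, 0.0752]
ee_rot: [-3.139, 0.0, 1.345]
wrist_force: [-0.4, 0.1, 0.9]
width: 0.0936
finger_force: 0.0
```

>>> arm_command([
  [0,0,0,0],
  [0,0,0,0],
  [0,0,0,0],
  [0,0,0,0],
  [0,0,0,0],
  [0,0,0,0],
], claw=1.0)

```text
time: 2.98
tool_pos: [0.7028, 0.0285, 0.0761]
ee_rot: [3.141, -0.0, 1.345]
wrist_force: [0.4, -0.4, 0.5]
width: 0.0578
finger_force: 0.0
```

>>> arm_command([
  [0,0,0,0],
  [0,0,0,0],
  [0,0,0,0],
  [0,0,0,0],
  [0,0,0,0],
  [0,0,0,0],
])

```text
time: 3.48
tool_pos: [0.7028, 0.0285, 0.0756]
ee_rot: [3.141, -0.0, 1.345]
wrist_force: [1.3, -1.0, -0.1]
width: 0.0439
finger_force: 29.9
```

>>> arm_command([
  [0,0,0.06,0],
  [0,0,0.13,0],
  [0,0,0.2,0],
  [-0.06,0.08,0.2,0],
  [-0.12,0.16,0.2,0],
  [-0.17,0.24,0.2,0],
  [-0.21,0.31,0.2,0],
  [-0.25,0.38,0.2,0],
])

```text
time: 4.15
tool_pos: [0.585, 0.2028, 0.1745]
ee_rot: [-3.139, 0.001, 1.344]
wrist_force: [0.9, 0.9, -2.3]
width: 0.0438
finger_force: 29.9
```

>>> arm_command([
  [-0.04,0.07,0,0],
  [-0.08,0.14,0,0],
  [-0.12,0.2,0,0],
  [-0.16,0.26,0,0],
  [-0.19,0.3,0,0],
  [-0.192,0.303,0,0],
  [-0.192,0.303,0,0],
  [-0.192,0.303,0,0],
])

```text
time: 4.82
tool_pos: [0.491, 0.3527, 0.1747]
ee_rot: [-3.141, 0.002, 1.345]
wrist_force: [0.1, -0.3, -1.8]
width: 0.0435
finger_force: 29.9
```

```bash
python3 - <<'E'
from h import *
snap('top','pics/t2.png'); o=robot.get_obs();print(o['tool_pos'])
t='pics/top0.png'
c=[(137,60),(423,67),(390,473),(98,472)]
C=[onz(t,(u/6+99.6,v/6+209.6),.045)[:2] for u,v in c];print(C,np.mean(C,0)); 
print([onz(t,(u/6+99.6,v/6+209.6),.085)[:2] for u,v in((151,392),(292,397))])
snap('wrist','pics/w2.png')
E
```

```text
[0.49154499 0.35222719 0.17488426]
[array([0.54369547, 0.43738489]), array([0.54216487, 0.29868536]), array([0.34983629, 0.30269761]), array([0.34737864, 0.44037519])] [0.44576882 0.36978576]
[array([0.38107521, 0.40548161]), array([0.38010424, 0.34030962])]
```

View pics/w2.png

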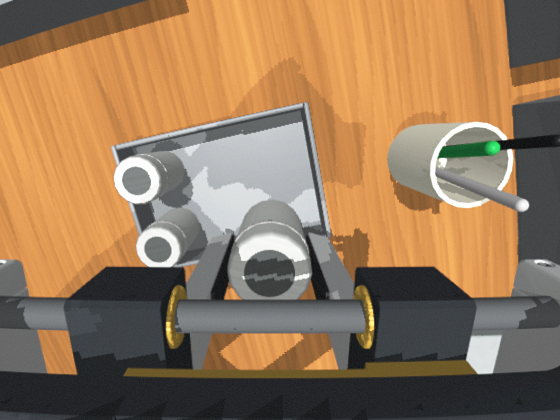

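The sleeve is held upright. In this view the free end of the bin lies just ahead at about (270,170).

>>> arm_command([
  [-0.012,0.038,0,0],
  [-0.012,0.038,-0.06,0],
  [-0.012,0.038,-0.12,0],
  [-0.012,0.038,-0.18,0],
  [-0.012,0.038,-0.22,0],
  [-0.012,0.038,-0.235,0],
  [-0.012,0.038,-0.242,0],
  [-0.012,0.038,-0.242,0],
])

```text
time: 5.58
tool_pos: [0.4859, 0.3716, 0.0544]
ee_rot: [-3.141, 0.0, 1.344]
wrist_force: [-0.5, 0.5, -1.5]
width: 0.0433
finger_force: 29.9
```

>>> arm_command([
  [0,0,0,0],
  [0,0,-0.004,0],
  [0,0,-0.004,0],
])

```text
time: 5.83
tool_pos: [0.4862, 0.3728, 0.0542]
ee_rot: [3.139, -0.002, 1.345]
wrist_force: [-0.0, -0.1, -2.0]
width: 0.0436
finger_force: 29.9
```

>>> arm_command([
  [0,0,-0.003,0],
  [0,0,-0.006,0],
  [0,0,-0.006,0],
  [0,0,-0.006,0],
])

```text
time: 6.17
tool_pos: [0.4858, 0.3727, 0.0506]
ee_rot: [3.14, -0.001, 1.345]
wrist_force: [0.1, -0.2, 2.1]
width: 0.0438
finger_force: 29.9
```

>>> arm_command([
  [0,0,0,0],
  [0,0,0,0],
  [0,0,0,0],
  [0,0,0,0],
  [0,0,0,0],
  [0,0,0,0],
], claw=0.25)

```text
time: 6.67
tool_pos: [0.4852, 0.3722, 0.0494]
ee_rot: [-3.141, 0.0, 1.345]
wrist_force: [0.4, 0.2, 0.8]
width: 0.0705
finger_force: 0.0
```

>>> arm_command([
  [0,0,0.02,0],
  [0,0,0.08,0],
  [0,0,0.16,0],
  [0,0,0.24,0],
  [0,0,0.3,0],
  [0,0,0.3,0],
])

```text
time: 7.17
tool_pos: [0.4884, 0.3744, 0.2101]
ee_rot: [3.13, -0.012, 1.345]
wrist_force: [-0.2, 0.1, 1.0]
width: 0.0704
finger_force: 0.0
```

```bash
python3 - <<'E'
from h import *
print(robot.get_obs()['tool_pos'])
a=snap('wrist','pics/w3.png')
E
```

```text
[0.48839509 0.37436753 0.21014558]
```

View pics/w3.png

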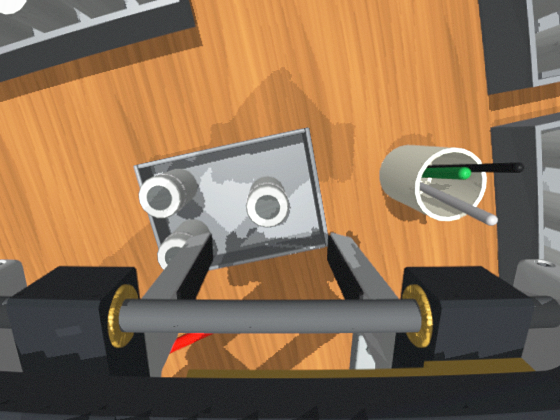

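All three sleeves stand upright in the bin (stray one at (268,203)). Next, close the fingers and go in front of the blank.

>>> arm_command([
  [0.02,-0.07,0,0],
  [0.03,-0.15,0,0],
  [0.05,-0.23,0,0],
  [0.06,-0.31,0,0],
  [0.07,-0.39,-0.02,0],
  [0.08,-0.47,-0.08,0],
  [0.087,-0.55,-0.14,0],
  [0.087,-0.61,-0.2,0],
], claw=1.0)

```text
time: 7.88
tool_pos: [0.5283, 0.0782, 0.1104]
ee_rot: [3.141, 0.0, 1.344]
wrist_force: [0.2, -0.6, 0.3]
width: 0.0204
finger_force: 0.0
```

>>> arm_command([
  [0,-0.005,-0.06,0],
  [0,-0.005,-0.1,0],
  [0,-0.005,-0.1,0],
  [0,-0.005,-0.1,0],
])

```text
time: 8.22
tool_pos: [0.5267, 0.0776, 0.0595]
ee_rot: [-3.137, 0.001, 1.345]
wrist_force: [-0.1, 0.1, 1.1]
width: 0.0004
finger_force: 0.0
```

>>> arm_command([
  [-0.004,-0.019,-0.02,0],
  [-0.004,-0.019,-0.045,0],
  [-0.004,-0.019,-0.045,0],
  [-0.004,-0.019,-0.045,0],
  [-0.004,-0.019,-0.045,0],
])

```text
time: 8.63
tool_pos: [0.5273, 0.0684, 0.0403]
ee_rot: [3.139, -0.001, 1.345]
wrist_force: [0.7, -0.6, 0.7]
width: 0.0001
finger_force: 0.0
```

>>> arm_command([
  [0.02,-0.0045,-0.005,0],
  [0.039,-0.009,-0.005,0],
  [0.058,-0.0135,-0.005,0],
  [0.078,-0.018,-0.005,0],
  [0.097,-0.0225,-0.005,0],
  [0.117,-0.027,-0.005,0],
  [0.136,-0.0315,-0.005,0],
  [0.156,-0.036,-0.005,0],
])

```text
time: 9.3
tool_pos: [0.603, 0.0508, 0.0364]
ee_rot: [-3.135, 0.0, 1.345]
wrist_force: [-7.3, 3.0, 4.5]
width: 0.0004
finger_force: 3.9
```

>>> arm_command([
  [0.01,-0.002,0,0],
  [0.02,-0.0045,0,0],
  [0.026,-0.006,0,0],
  [0.032,-0.0075,0,0],
])

```text
time: 9.63
tool_pos: [0.619, 0.047, 0.0364]
ee_rot: [-3.136, 0.0, 1.345]
wrist_force: [-6.4, 1.5, 4.0]
width: 0.0001
finger_force: 3.8
```

>>> arm_command([
  [0.008,-0.002,0,0],
  [0.016,-0.0035,0,0],
  [0.024,-0.0055,0,0],
  [0.03,-0.007,0,0],
])

```text
time: 9.97
tool_pos: [0.6341, 0.0435, 0.0364]
ee_rot: [-3.136, 0.0, 1.345]
wrist_force: [-7.4, 1.6, 5.7]
width: 0.0006
finger_force: 3.7
```

>>> arm_command([
  [0.003,-0.0007,0,0],
  [0.006,-0.0014,0,0],
])

```text
time: 10.13
tool_pos: [0.6368, 0.0428, 0.0363]
ee_rot: [-3.136, 0.0, 1.345]
wrist_force: [-7.8, 1.3, 4.6]
width: 0.0005
finger_force: 3.8
```

>>> arm_command([
  [0.002,-0.0005,0,0],
  [0.004,-0.001,0,0],
])

```text
time: 10.3
tool_pos: [0.6388, 0.0423, 0.0364]
ee_rot: [-3.136, 0.0, 1.345]
wrist_force: [-6.4, 1.3, 4.3]
width: 0.0003
finger_force: 3.7
```

>>> arm_command([
  [0.002,-0.0005,0,0],
  [0.004,-0.001,0,0],
])

```text
time: 10.47
tool_pos: [0.6406, 0.0419, 0.0364]
ee_rot: [-3.136, -0.0, 1.345]
wrist_force: [-9.3, 2.5, 6.6]
width: 0.0004
finger_force: 5.0
```

>>> arm_command([
  [0.002,-0.0005,0,0],
  [0.004,-0.001,0,0],
])

```text
time: 10.63
tool_pos: [0.6408, 0.042, 0.0364]
ee_rot: [-3.131, 0.0, 1.345]
wrist_force: [-13.5, 3.0, 9.5]
width: 0.0004
finger_force: 7.0
```

```bash
python3 - <<'E'
from h import *
o=robot.get_obs();print(o['tool_pos'],o['wrist_force'],o['ee_rot'])
snap('wrist','pics/w4.png')
E
```

```text
[0.64078066 0.04199282 0.03638993] [-13.48283008   3.00680937   9.51745611] [-3.13107014e+00  5.82373845e-05  1.34542522e+00]
```

View pics/w4.png

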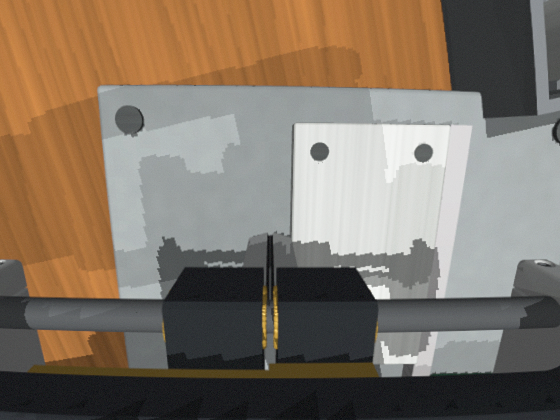

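The blank's +x edge is against the fence strip: the tool stalled and the force rose to 13.5 N. Now go round to its +y end.

>>> arm_command([
  [-0.02,0.0045,0,0],
  [-0.02,0.0045,0.03,0],
  [-0.02,0.0045,0.1,0],
  [0.03,0.065,0.12,0],
  [0.09,0.12,0.12,0],
  [0.14,0.17,0.12,0],
  [0.149,0.179,0.12,0],
  [0.149,0.179,0.12,0],
])

```text
time: 11.35
tool_pos: [0.7203, 0.1319, 0.0947]
ee_rot: [-3.141, 0.0, 1.347]
wrist_force: [-1.2, -0.6, 0.1]
width: 0.0005
finger_force: 0.0
```

>>> arm_command([
  [0,0,-0.06,0],
  [0,0,-0.11,0],
  [0,0,-0.12,0],
  [0,0,-0.12,0],
  [0,0,-0.12,0],
])

```text
time: 11.77
tool_pos: [0.7189, 0.1293, 0.0371]
ee_rot: [3.141, 0.0, 1.344]
wrist_force: [0.4, 0.4, 1.1]
width: 0.0004
finger_force: 0.0
```

>>> arm_command([
  [-0.009,-0.0185,0,0],
  [-0.0145,-0.038,0,0],
  [-0.019,-0.0575,0,0],
  [-0.0235,-0.077,0,0],
  [-0.028,-0.0965,0,0],
  [-0.0325,-0.116,0,0],
  [-0.037,-0.1355,0,0],
  [-0.0415,-0.155,0,0],
])

```text
time: 12.43
tool_pos: [0.6993, 0.0539, 0.0392]
ee_rot: [3.137, -0.005, 1.345]
wrist_force: [1.1, 5.2, 1.8]
width: 0.0005
finger_force: 2.9
```

>>> arm_command([
  [-0.003,-0.0135,0,0],
  [-0.006,-0.027,0,0],
  [-0.0075,-0.034,0,0],
  [-0.009,-0.04,0,0],
])

```text
time: 12.77
tool_pos: [0.695, 0.0339, 0.0392]
ee_rot: [3.137, -0.005, 1.345]
wrist_force: [2.1, 6.5, 3.6]
width: 0.0004
finger_force: 3.3
```

>>> arm_command([
  [-0.002,-0.0085,0,0],
  [-0.004,-0.017,0,0],
  [-0.0055,-0.025,0,0],
  [-0.007,-0.031,0,0],
])

```text
time: 13.1
tool_pos: [0.6914, 0.0188, 0.0392]
ee_rot: [3.138, -0.005, 1.345]
wrist_force: [0.3, 7.0, 3.5]
width: 0.0004
finger_force: 3.4
```

>>> arm_command([
  [-0.0005,-0.003,0,0],
  [-0.001,-0.005,0,0],
])

```text
time: 13.27
tool_pos: [0.6908, 0.0165, 0.0392]
ee_rot: [3.138, -0.005, 1.345]
wrist_force: [0.8, 7.6, 3.6]
width: 0.0005
finger_force: 3.5
```

>>> arm_command([
  [-0.0005,-0.002,0,0],
  [-0.001,-0.004,0,0],
])

```text
time: 13.43
tool_pos: [0.6904, 0.0147, 0.0392]
ee_rot: [3.138, -0.005, 1.345]
wrist_force: [0.9, 6.7, 4.1]
width: 0.0004
finger_force: 3.5
```

>>> arm_command([
  [-0.0005,-0.002,0,0],
  [-0.001,-0.004,0,0],
])

```text
time: 13.6
tool_pos: [0.6902, 0.0139, 0.0392]
ee_rot: [3.138, -0.008, 1.346]
wrist_force: [1.8, 10.9, 2.6]
width: 0.0004
finger_force: 5.4
```

>>> arm_command([
  [-0.0005,-0.002,0,0],
  [-0.001,-0.004,0,0],
])

```text
time: 13.77
tool_pos: [0.6902, 0.0138, 0.0393]
ee_rot: [3.137, -0.011, 1.346]
wrist_force: [4.1, 14.3, 2.5]
width: 0.0002
finger_force: 7.3
```

>>> arm_command([
  [-0.0005,-0.002,0,0],
  [-0.001,-0.004,0,0],
])

```text
time: 13.93
tool_pos: [0.6902, 0.0138, 0.0393]
ee_rot: [3.137, -0.014, 1.347]
wrist_force: [4.9, 17.2, 2.2]
width: 0.0003
finger_force: 9.1
```

End stop contact is clear (tool stalled, 17 N). Next I re-seat the blank against the fence from the front.

>>> arm_command([
  [0.0045,0.0195,0,0],
  [0.0045,0.0195,0.04,0],
  [-0.02,0.027,0.07,0],
  [-0.08,0.04,0.07,0],
  [-0.1435,0.054,0.07,0],
  [-0.16,-0.015,0.07,0],
  [-0.162,-0.02,0.06,0],
  [-0.162,-0.02,0.04,0],
])

```text
time: 14.6
tool_pos: [0.6072, -0.0059, 0.0586]
ee_rot: [3.137, 0.001, 1.342]
wrist_force: [-0.1, -0.2, 0.1]
width: 0.0004
finger_force: 0.0
```

>>> arm_command([
  [0,0,-0.02,0],
  [0,0,-0.046,0],
  [0,0,-0.046,0],
  [0,0,-0.046,0],
])

```text
time: 14.93
tool_pos: [0.6061, -0.0028, 0.0315]
ee_rot: [-3.139, 0.0, 1.345]
wrist_force: [-0.4, 0.3, 0.1]
width: 0.0005
finger_force: 0.0
```

>>> arm_command([
  [0,0,0.011,0],
  [0.015,-0.0035,0.011,0],
  [0.03,-0.007,0.011,0],
  [0.042,-0.0095,0.011,0],
  [0.046,-0.0105,0.011,0],
])

```text
time: 15.35
tool_pos: [0.63, -0.0083, 0.0391]
ee_rot: [-3.14, -0.0, 1.345]
wrist_force: [-4.7, 0.9, 4.2]
width: 0.0006
finger_force: 3.4
```

>>> arm_command([
  [0.002,-0.0005,0,0],
  [0.004,-0.001,0,0],
])

```text
time: 15.52
tool_pos: [0.63, -0.0083, 0.0391]
ee_rot: [-3.137, -0.0, 1.345]
wrist_force: [-8.2, 2.2, 6.6]
width: 0.0004
finger_force: 4.8
```

>>> arm_command([
  [0.002,-0.0005,0,0],
  [0.004,-0.001,0,0],
])

```text
time: 15.68
tool_pos: [0.6301, -0.0084, 0.0391]
ee_rot: [-3.133, 0.0, 1.345]
wrist_force: [-12.4, 3.3, 9.0]
width: 0.0005
finger_force: 7.3
```

>>> arm_command([
  [0.003,-0.0005,0,0],
  [0.006,-0.0015,0,0],
  [0.008,-0.002,0,0],
])

```text
time: 15.93
tool_pos: [0.6302, -0.0084, 0.039]
ee_rot: [-3.124, 0.0, 1.346]
wrist_force: [-20.8, 4.8, 14.8]
width: 0.0009
finger_force: 12.6
```

>>> arm_command([
  [-0.02,0.0045,0,0],
  [-0.035,0.008,0.0,0],
  [-0.04,0.009,0.06,0],
  [-0.045,0.01,0.14,0],
  [-0.1,0.02,0.22,0],
  [-0.16,0.03,0.25,0],
  [-0.2,0.03,0.3,0],
  [-0.2,0.03,0.3,0],
])

```text
time: 16.6
tool_pos: [0.5381, 0.0046, 0.1961]
ee_rot: [3.13, -0.001, 1.345]
wrist_force: [1.0, -0.5, 1.4]
width: 0.0003
finger_force: 0.0
```

```bash
python3 - <<'E'
from h import *
print(robot.get_obs()['tool_pos'])
snap('wrist','pics/w5.png');snap('top','pics/t5.png')
a=cv2.imread('pics/w5.png');b=cv2.imread('pics/t5.png')[120:245,215:345]
b=cv2.resize(b,None,fx=3.2,fy=3.2,interpolation=cv2.INTER_CUBIC)
c=np.zeros((420,800,3),np.uint8);c[:420,:384]=a[:,150:534];c[:400,384:800]=b[:400,:416];cv2.imwrite('pics/c5.png',c)
E
```

```text
[0.53809301 0.00461085 0.19613024]
```

View pics/c5.png

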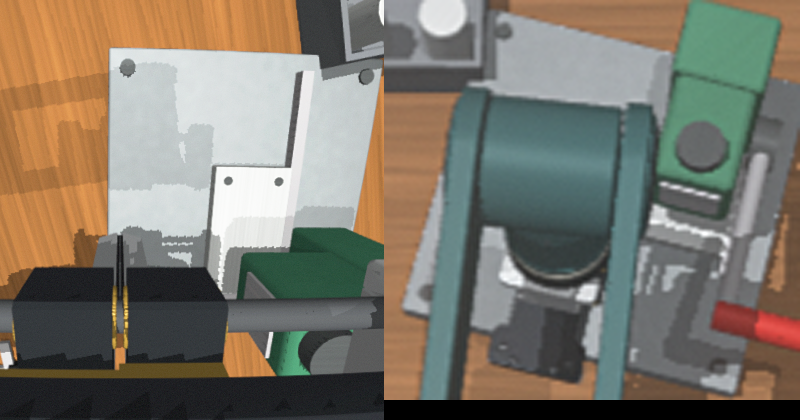

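The blank sits against the fence, with its +y end at (215..291,167) in the left half of the composite. Now a numeric check of the fence and blank edge angles.

```bash
python3 - <<'E'
from h import *
w='pics/w5.png';g=cv2.cvtColor(cv2.imread(w),cv2.COLOR_BGR2GRAY).astype(int)
def edge(rows,c0,c1,z,sgn):
    P=[]
    for r in rows:
        k=sgn*np.diff(g[r,c0:c1]);c=np.argmax(k)
        P.append((c0+c+.5,r))
    P=np.array(P);Q=np.array([onz(w,p,z)[:2] for p in P]);m=np.polyfit(Q[:,1],Q[:,0],1);rs=Q[:,0]-np.polyval(m,Q[:,1])
    ok=abs(rs)<2*np.std(rs)+1e-4;m=np.polyfit(Q[ok,1],Q[ok,0],1);rs=(Q[:,0]-np.polyval(m,Q[:,1]))[ok]
    print(P[0],P[-1],'yaw',-np.degrees(np.arctan(m[0])),'rms mm',rs.std()*1e3);return m
f=edge(range(85,160,3),425,460,.044,1)
b=edge(range(172,228,3),352,372,.048,1)
e=edge(range(70,225,4),250,270,.03,1)
y=.02
print('fence-blank front dist mm (84 expect)',[(np.polyval(f,y)-np.polyval(b,y))*np.cos(np.radians(12.5))*1e3 for y in (.06,.02,-.01)])
print('bed front to fence (200)',(np.polyval(f,y)-np.polyval(e,y))*np.cos(np.radians(12.5))*1e3)
for p in [(365.5,167)]: print('corner',onz(w,p,.048)[:2])
print('bedcorner',onz(w,(259,48),.03)[:2])
E
```

```text
[450.5  85. ] [441.5 157. ] yaw -13.571187493935154 rms mm 0.37373440188426776
[365.5 172. ] [360.5 226. ] yaw -13.725185402938681 rms mm 0.3379060028046441
[258.5  70. ] [257.5 222. ] yaw -14.06669139945633 rms mm 0.7396547900764724
fence-blank front dist mm (84 expect) [np.float64(84.01076980039234), np.float64(84.12192080060292), np.float64(84.20528405076075)]
bed front to fence (200) 199.4627436590857
corner [0.64786766 0.01422703]
bedcorner [0.56502063 0.15674135]
```

>>> arm_command([
  [0.06,0.05,-0.04,0],
  [0.12,0.07,-0.1,0],
  [0.19,0.08,-0.16,0],
  [0.26,0.075,-0.2,0],
  [0.322,0.07,-0.23,0],
  [0.322,0.07,-0.28,0],
  [0.322,0.07,-0.3,0],
  [0.322,0.07,-0.314,0],
])

```text
time: 17.37
tool_pos: [0.6975, 0.0391, 0.0301]
ee_rot: [-3.136, 0.002, 1.345]
wrist_force: [-9.3, -0.4, 25.6]
width: 0.0003
finger_force: 13.0
```

>>> arm_command([
  [0,0,0,0],
  [-0.004,-0.017,0,0],
  [-0.008,-0.032,0,0],
  [-0.01,-0.038,0,0],
])

```text
time: 17.7
tool_pos: [0.6927, 0.0189, 0.0311]
ee_rot: [-3.14, 0.001, 1.344]
wrist_force: [0.1, -0.6, 0.2]
width: 0.0002
finger_force: 0.0
```

>>> arm_command([
  [0,0,0.013,0],
  [-0.001,-0.004,0.013,0],
  [-0.002,-0.008,0.013,0],
  [-0.0025,-0.0105,0.013,0],
])

```text
time: 18.03
tool_pos: [0.6926, 0.0151, 0.039]
ee_rot: [3.141, -0.0, 1.345]
wrist_force: [0.2, -0.6, 0.2]
width: 0.0008
finger_force: 0.0
```

>>> arm_command([
  [-0.0005,-0.002,0,0],
  [-0.001,-0.004,0,0],
  [-0.0015,-0.006,0,0],
])

```text
time: 18.28
tool_pos: [0.6919, 0.0136, 0.0385]
ee_rot: [3.141, -0.003, 1.345]
wrist_force: [0.9, 3.8, 0.4]
width: 0.0005
finger_force: 2.2
```

>>> arm_command([
  [-0.001,-0.003,0,0],
  [-0.002,-0.006,0,0],
  [-0.0025,-0.009,0,0],
])

```text
time: 18.53
tool_pos: [0.6918, 0.0134, 0.0385]
ee_rot: [3.14, -0.01, 1.347]
wrist_force: [3.9, 14.0, -1.3]
width: 0.0006
finger_force: 7.1
```

>>> arm_command([
  [-0.001,-0.003,0,0],
  [-0.002,-0.006,0,0],
])

```text
time: 18.7
tool_pos: [0.6918, 0.0134, 0.0387]
ee_rot: [3.139, -0.016, 1.348]
wrist_force: [6.9, 19.2, -2.5]
width: 0.0003
finger_force: 9.9
```

The blank is home on both faces. While I retreat I'll triangulate the red bar from the first top and scene pictures.

>>> arm_command([
  [0.004,0.02,0,0],
  [0.008,0.035,0,0],
  [0.008,0.035,0.04,0],
  [-0.03,0.045,0.1,0],
  [-0.09,0.06,0.17,0],
  [-0.15,0.07,0.24,0],
  [-0.22,0.075,0.3,0],
  [-0.28,0.08,0.36,0],
], claw=0.0)

```text
time: 19.37
tool_pos: [0.5584, 0.0435, 0.2092]
ee_rot: [-3.141, 0.002, 1.345]
wrist_force: [-0.3, -0.5, 1.2]
width: 0.05
finger_force: 0.0
```

```bash
python3 - <<'E'
from h import *
print(robot.get_obs()['tool_pos'])
snap('top','pics/t6.png');snap('scene','pics/s6.png')
C={}
for n,bx in(('top0',(310,205,370,245)),('t6',(310,205,370,245)),('scene0',(205,190,256,216)),('s6',(205,190,256,216))):
    im=cv2.imread(f'pics/{n}.png');h=cv2.cvtColor(im,cv2.COLOR_BGR2HSV)
    m=(((h[...,0]<5)|(h[...,0]>174))&(h[...,1]>170)&(h[...,2]>60)).astype(np.uint8);k=np.zeros_like(m);x0,y0,x1,y1=bx;k[y0:y1,x0:x1]=m[y0:y1,x0:x1]
    c=max(cv2.findContours(k,0,2)[0],key=cv2.contourArea);r=cv2.minAreaRect(c);a=np.array(r[2]);bp=cv2.boxPoints(r)
    l=sorted([(np.linalg.norm(bp[i]-bp[i-1]),i) for i in range(4)]);i=l[0][1];j=(i+2)%4
    E=[(bp[i]+bp[i-1])/2,(bp[j]+bp[j-1])/2];E.sort(key=lambda p:p[0]);C[n]=(np.array(r[0]),E);print(n,r,np.round(E,1))
for a,b in(('top0','scene0'),('t6','s6')):
    print('c',tri(f'pics/{a}.png',C[a][0],f'pics/{b}.png',C[b][0]))
    # scene: image right end = world +y end ; top: left end=+y
    print('+y',tri(f'pics/{a}.png',C[a][1][0],f'pics/{b}.png',C[b][1][1]));print('-y',tri(f'pics/{a}.png',C[a][1][1],f'pics/{b}.png',C[b][1][0]))
E
```

```text
[0.55840624 0.0434815  0.20917416]
top0 ((341.79241943359375, 223.22640991210938), (40.10927963256836, 7.966911792755127), 15.945394515991211) [[322.5 217.7]
 [361.1 228.7]]
t6 ((339.7059020996094, 223.17648315429688), (44.141483306884766, 8.246211051940918), 14.03624439239502) [[318.3 217.8]
 [361.1 228.5]]
scene0 ((229.6384735107422, 203.0076904296875), (6.841052055358887, 38.06431198120117), 74.74488067626953) [[211.3 208. ]
 [248.  198. ]]
s6 ((229.50559997558594, 203.01919555664062), (7.1999993324279785, 38.31999588012695), 73.73979187011719) [[211.1 208.4]
 [247.9 197.7]]
c (array([ 0.4988378 , -0.16460981,  0.2538234 ]), np.float64(0.0062804846209194316))
+y (array([ 0.51320553, -0.11514861,  0.25558608]), np.float64(0.012349184128435572))
-y (array([ 0.48485832, -0.21366423,  0.25225086]), np.float64(0.0013118921129521184))
c (array([ 0.4980261 , -0.16180541,  0.25235252]), np.float64(0.0014452853777897564))
+y (array([ 0.51101718, -0.10880965,  0.2534113 ]), np.float64(0.003573580092802259))
-y (array([ 0.48535168, -0.21418928,  0.25154802]), np.float64(0.0006207183687827892))
```

>>> arm_command([
  [-0.02,0,0.08,-0.006],
  [-0.04,-0.02,0.16,-0.006],
  [-0.06,-0.08,0.222,-0.006],
  [-0.075,-0.16,0.222,-0.006],
  [-0.09,-0.24,0.222,-0.006],
  [-0.105,-0.32,0.222,-0.006],
  [-0.12,-0.4,0.222,-0.006],
  [-0.125,-0.431,0.222,-0.006],
])

```text
time: 20.13
tool_pos: [0.4963, -0.1768, 0.3175]
ee_rot: [-3.139, 0.003, 1.326]
wrist_force: [1.3, 0.4, -0.3]
width: 0.0937
finger_force: 0.0
```

>>> arm_command([
  [0,0,0,0],
  [0,0,0,0],
])

```text
time: 20.3
tool_pos: [0.4974, -0.1727, 0.3178]
ee_rot: [-3.139, -0.0, 1.33]
wrist_force: [0.7, 1.0, -0.9]
width: 0.094
finger_force: 0.0
```

>>> arm_command([
  [-0.004,0,-0.05,0],
  [-0.004,0,-0.1,0],
  [-0.004,0,-0.14,0],
  [-0.004,0,-0.165,0],
  [-0.004,0,-0.17,0],
  [-0.004,0,-0.17,0],
])

```text
time: 20.8
tool_pos: [0.4955, -0.1705, 0.2332]
ee_rot: [-3.14, -0.0, 1.334]
wrist_force: [0.0, -0.2, 0.9]
width: 0.0939
finger_force: 0.0
```

>>> arm_command([
  [0,0,0,0],
  [0,0,0,0],
  [0,0,0,0],
  [0,0,0,0],
  [0,0,0,0],
  [0,0,0,0],
  [0,0,0,0],
  [0,0,0,0],
], claw=1.0)

```text
time: 21.47
tool_pos: [0.4955, -0.1716, 0.2341]
ee_rot: [3.141, -0.0, 1.332]
wrist_force: [-0.0, -0.2, -0.1]
width: 0.0441
finger_force: 0.0
```

>>> arm_command([
  [0,0,0,0],
  [0,0,0,0],
  [0,0,0,0],
  [0,0,0,0],
])

```text
time: 21.8
tool_pos: [0.497, -0.1719, 0.234]
ee_rot: [3.138, 0.0, 1.333]
wrist_force: [4.6, -1.2, -2.1]
width: 0.0231
finger_force: 30.0
```

>>> arm_command([
  [-0.009,0.002,-0.018,0],
  [-0.017,0.004,-0.036,0],
  [-0.024,0.006,-0.0545,0],
  [-0.03,0.0075,-0.0735,0],
  [-0.0355,0.0085,-0.093,0],
  [-0.04,0.0095,-0.1125,0],
  [-0.043,0.01,-0.132,0],
  [-0.0455,0.011,-0.152,0],
])

```text
time: 22.47
tool_pos: [0.4751, -0.1666, 0.1614]
ee_rot: [3.133, 0.001, 1.333]
wrist_force: [0.6, 1.0, 8.7]
width: 0.0231
finger_force: 30.0
```

>>> arm_command([
  [-0.002,0.0005,-0.04,0],
  [0,0,-0.08,0],
  [0.0055,-0.0015,-0.119,0],
  [0.0155,-0.0035,-0.158,0],
  [0.0215,-0.005,-0.177,0],
  [0.0285,-0.007,-0.1955,0],
  [0.0365,-0.009,-0.2135,0],
  [0.0455,-0.011,-0.2315,0],
])

```text
time: 23.13
tool_pos: [0.4913, -0.1705, 0.0421]
ee_rot: [-3.131, 0.0, 1.333]
wrist_force: [-12.2, 2.3, 8.7]
width: 0.0231
finger_force: 30.0
```

>>> arm_command([
  [0.001,0,-0.004,0],
  [0.003,0,-0.008,0],
  [0.003,0,-0.008,0],
])

```text
time: 23.38
tool_pos: [0.4931, -0.1709, 0.0379]
ee_rot: [-3.132, 0.001, 1.333]
wrist_force: [-11.3, 1.2, 6.8]
width: 0.0236
finger_force: 30.0
```

>>> arm_command([
  [0.003,-0.0005,-0.005,0],
  [0.0055,-0.0015,-0.0105,0],
  [0.0055,-0.0015,-0.0105,0],
])

```text
time: 23.63
tool_pos: [0.4956, -0.1716, 0.0325]
ee_rot: [-3.131, 0.0, 1.333]
wrist_force: [-10.4, 1.9, 6.8]
width: 0.0233
finger_force: 30.0
```

>>> arm_command([
  [0.003,-0.0005,-0.005,0],
  [0.0055,-0.0015,-0.0105,0],
  [0.0055,-0.0015,-0.0105,0],
])

```text
time: 23.88
tool_pos: [0.497, -0.1719, 0.0294]
ee_rot: [-3.128, 0.0, 1.333]
wrist_force: [-16.1, 4.4, 16.8]
width: 0.0232
finger_force: 30.0
```

```bash
python3 - <<'E'
from h import *
o=robot.get_obs();print(o['tool_pos'],o['wrist_force'],o['width'],o['time'])
snap('top','pics/t7.png');snap('scene','pics/s7.png')
a=cv2.imread('pics/t7.png')[130:260,290:420];b=cv2.imread('pics/s7.png')[170:310,200:330]
c=np.hstack([cv2.resize(x,(400,420),interpolation=cv2.INTER_CUBIC) for x in(a,b)]);cv2.imwrite('pics/c7.png',c)
E
```

```text
[ 0.49696679 -0.17192121  0.02938815] [-16.14614481   4.39870602  16.81187829] 0.023246158645782895 23.8833
```

View pics/c7.png

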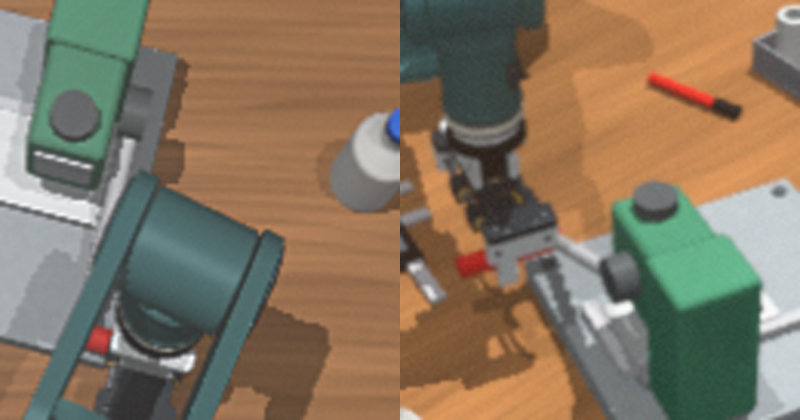

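>>> arm_command([
  [0.0025,-0.0005,-0.004,0],
  [0.0045,-0.001,-0.008,0],
  [0.0045,-0.001,-0.008,0],
])

```text
time: 24.23
tool_pos: [0.4973, -0.172, 0.0283]
ee_rot: [-3.124, 0.001, 1.333]
wrist_force: [-26.5, 7.2, 34.0]
width: 0.0235
finger_force: 30.0
```

The lever is at its stop: the tool stalled and the force rose to 43 N. Now I guide it back up slowly, still gripped.

>>> arm_command([
  [-0.012,0.002,0.007,0],
  [-0.0185,0.004,0.011,0],
  [-0.0275,0.006,0.029,0],
  [-0.0355,0.008,0.047,0],
  [-0.0425,0.01,0.0655,0],
  [-0.0485,0.0115,0.0845,0],
  [-0.054,0.0125,0.104,0],
  [-0.0585,0.0135,0.1235,0],
])

```text
time: 24.9
tool_pos: [0.476, -0.1668, 0.0875]
ee_rot: [3.14, -0.0, 1.333]
wrist_force: [2.6, 0.7, 3.7]
width: 0.023
finger_force: 30.0
```

>>> arm_command([
  [-0.0035,0.001,0.02,0],
  [-0.0055,0.0015,0.0395,0],
  [-0.007,0.002,0.0595,0],
  [-0.0075,0.002,0.0795,0],
  [-0.007,0.002,0.0995,0],
  [-0.0055,0.0015,0.1195,0],
  [-0.0035,0.001,0.139,0],
  [0,0,0.1585,0],
])

```text
time: 25.57
tool_pos: [0.4794, -0.1676, 0.1659]
ee_rot: [3.132, -0.0, 1.333]
wrist_force: [15.0, -2.1, -2.8]
width: 0.0234
finger_force: 30.0
```

>>> arm_command([
  [0.0085,-0.002,0.0195,0],
  [0.014,-0.003,0.039,0],
  [0.02,-0.0045,0.058,0],
  [0.027,-0.0065,0.0765,0],
  [0.035,-0.0085,0.0945,0],
])

```text
time: 25.98
tool_pos: [0.4974, -0.172, 0.2102]
ee_rot: [3.134, -0.001, 1.333]
wrist_force: [18.4, -3.7, -26.1]
width: 0.0238
finger_force: 30.0
```

>>> arm_command([
  [0.0045,-0.001,0.009,0],
  [0.009,-0.002,0.018,0],
  [0.009,-0.002,0.018,0],
])

```text
time: 26.23
tool_pos: [0.4968, -0.1718, 0.2108]
ee_rot: [-3.13, -0.002, 1.332]
wrist_force: [10.4, -3.7, -25.4]
width: 0.023
finger_force: 30.0
```

The lever is back against its upper stop (x has returned to the starting value). I'll ease the load and check it before letting go.

>>> arm_command([
  [-0.003,0.0005,-0.005,0],
  [-0.005,0.001,-0.009,0],
  [-0.005,0.001,-0.009,0],
])

```text
time: 26.48
tool_pos: [0.497, -0.1719, 0.2104]
ee_rot: [-3.141, -0.002, 1.332]
wrist_force: [14.0, -4.3, -18.0]
width: 0.0233
finger_force: 30.0
```

```bash
python3 - <<'E'
from h import *
o=robot.get_obs();print(o['tool_pos'],o['wrist_force'])
snap('scene','pics/s8.png')
a=cv2.imread('pics/s6.png').astype(int);b=cv2.imread('pics/s8.png').astype(int)
for im in(a,b):
    h=cv2.cvtColor(im.astype(np.uint8),cv2.COLOR_BGR2HSV);m=(((h[...,0]<5)|(h[...,0]>174))&(h[...,1]>170)&(h[...,2]>60));ys,xs=np.nonzero(m[185:260,205:256]);print(len(xs),xs.min()+205,xs.max()+205,ys.min()+185,ys.max()+185, [ (c,np.round(ys[xs==c-205].mean()+185,1)) for c in (213,216,219,244,247) if (xs==c-205).any()])
E
```

```text
[ 0.49698044 -0.17190878  0.21040067] [ 14.03747077  -4.30866919 -17.99240562]
255 211 248 196 211 [(213, np.float64(207.5)), (216, np.float64(207.0)), (219, np.float64(206.0)), (244, np.float64(198.5)), (247, np.float64(197.5))]
86 211 248 196 211 [(213, np.float64(207.5)), (216, np.float64(207.0)), (219, np.float64(206.0)), (247, np.float64(197.0))]
```

The bar's image position is identical to its rest picture. I'll relax, release and lift.

>>> arm_command([
  [-0.003,0.0005,-0.004,0],
  [-0.006,0.0015,-0.008,0],
  [-0.006,0.0015,-0.008,0],
])

```text
time: 26.78
tool_pos: [0.4969, -0.1719, 0.2096]
ee_rot: [3.133, -0.001, 1.333]
wrist_force: [20.4, -3.9, -10.0]
width: 0.0231
finger_force: 30.0
```

>>> arm_command([
  [0,0,0,0],
  [0,0,0,0],
  [0,0,0,0],
  [0,0,0,0],
  [0,0,0,0],
  [0,0,0,0],
  [0,0,0,0],
  [0,0,0,0],
], claw=0.0)

```text
time: 27.45
tool_pos: [0.4919, -0.1708, 0.2127]
ee_rot: [3.141, 0.0, 1.332]
wrist_force: [-0.2, 0.0, 0.4]
width: 0.0734
finger_force: 0.0
```

>>> arm_command([
  [0,0,0.05,0],
  [0,0,0.12,0],
  [0,0,0.2,0],
  [-0.04,0.06,0.26,0],
  [-0.08,0.14,0.3,0],
  [-0.12,0.22,0.3,0],
  [-0.16,0.3,0.3,0],
  [-0.2,0.38,0.3,0],
])

```text
time: 28.12
tool_pos: [0.4002, 0.0019, 0.3635]
ee_rot: [3.139, -0.0, 1.331]
wrist_force: [1.0, 0.7, 0.1]
width: 0.0939
finger_force: 0.0
```

>>> arm_command([
  [-0.04,0.08,0,0],
  [-0.06,0.16,0,0],
  [-0.08,0.24,0,0],
  [-0.1,0.32,0,0],
  [-0.1,0.4,0,0],
  [-0.1,0.48,0,0],
  [-0.1,0.5,0,0],
  [-0.1,0.5,0,0],
])

```text
time: 28.78
tool_pos: [0.3506, 0.2528, 0.3617]
ee_rot: [-3.14, 0.001, 1.337]
wrist_force: [-1.0, -1.3, -1.1]
width: 0.0938
finger_force: 0.0
```

```bash
python3 - <<'E'
from h import *
snap('top','pics/t9.png');snap('scene','pics/s9.png')
a=cv2.imread('pics/top0.png').astype(int);b=cv2.imread('pics/t9.png').astype(int)
d=(abs(a-b).max(2)>40).astype(np.uint8)
for st in cv2.connectedComponentsWithStats(d)[2][1:]:
    if st[4]>25: print('diff',st)
t='pics/t9.png'
R=Rn.from_euler('z',-13.65,degrees=True).as_matrix()[:2,:2];o=np.array([.6575,-.0512])
h=cv2.cvtColor(b.astype(np.uint8),cv2.COLOR_BGR2HSV);k=np.zeros(h.shape[:2],np.uint8)
k[150:215,235:345]=((h[...,1]<25)&(h[...,2]>200))[150:215,235:345]
c=max(cv2.findContours(k,0,2)[0],key=cv2.contourArea);print(cv2.contourArea(c),cv2.minAreaRect(c))
for p in cv2.boxPoints(cv2.minAreaRect(c)): print(p,np.round(R.T@(onz(t,p,.048)[:2]-o)*1e3,1))
for n in('s6','s9'):
    x=cv2.cvtColor(cv2.imread(f'pics/{n}.png'),cv2.COLOR_BGR2HSV)[190:216,205:256];m=((x[...,0]<5)|(x[...,0]>174))&(x[...,1]>170);print(n,[q.mean() for q in np.nonzero(m)])
E
```

```text
diff [ 231  157   92   63 2541]
diff [   50   212   179   208 15804]
diff [ 215  253  119  153 5374]
diff [   0  354  118   66 3494]
diff [ 197  363   83   57 1538]
diff [250 393  43  22 375]
diff [305 399  10  21  39]
diff [335 408   7   8  27]
922.5 ((283.41180419921875, 173.8529510498047), (85.61507415771484, 31.044557571411133), 14.03624439239502)
[238.11768 178.52942] [-26.4 157.3]
[245.6471  148.41177] [ 68.  160.7]
[328.70593 169.17648] [ 66.2 -90. ]
[321.1765  199.29413] [-27.1 -89.8]
s6 [np.float64(13.172549019607843), np.float64(23.764705882352942)]
s9 [np.float64(13.233962264150943), np.float64(23.4)]
```

```bash
python3 - <<'E'
from h import *
t='pics/t9.png';g=cv2.cvtColor(cv2.imread(t),cv2.COLOR_BGR2GRAY).astype(int)
R=Rn.from_euler('z',-13.65,degrees=True).as_matrix()[:2,:2];o=np.array([.6575,-.0512])
# front edge & +y end: scan in press frame across expected edges
def val(x,y):
    u,v=proj(t,np.r_[R@[x,y]+o,.048]);return cv2.getRectSubPix(g.astype(np.float32),(1,1),(float(u),float(v)))[0,0]
s=np.arange(-.012,.0121,.0005)
for y in(-.0,.015,.03,.045): k=[val(-.024+e,y) for e in s];print('front y',y,(-.024+s[np.argmax(np.gradient(k))])*1e3)
for x in(-.01,.005,.02,.035): k=[val(x,.06+e) for e in s];print('end x',x,(.06+s[np.argmin(np.gradient(k))])*1e3)
E
```

```text
front y -0.0 -26.999999999999993
front y 0.015 -27.999999999999993
front y 0.03 -26.999999999999993
front y 0.045 -27.499999999999993
end x -0.01 62.500000000000014
end x 0.005 61.500000000000014
end x 0.02 61.500000000000014
end x 0.035 61.000000000000014
```

```bash
python3 -c "
from bench import robot
print(robot.close_job())"
```

```text
the job is handed in; nothing more can be done
None
```

The job is handed in: the stray sleeve stands upright in the bin beside the other two. The blank is seated against the back fence and end stop. The lever was taken down to its stop, then guided back up to rest and released, with the clock at about 29 s.

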